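Open the combination-locked medicine drawer

TASK

The white medicine safe on the board is locked. Turn the dial with the blue grip to 3 and the dial with the red grip to 6, so that those numbers stand at the red index marks and the lock frees, then pull the drawer fully out by its handle and let go. Leave the tumbler, the mug and the jam jar where they stand.

Things in the scene. Friction and masses are not known exactly. Their poses are not given: they have to be found in the camera images.
- safe: White steel safe, grey drawer front, 180 deep (x) x 190 wide (y) x 76 mm high, fixed on a wooden board whose top is at z = 20 mm. Origin: centre of its underside; +x to its back, the drawer front faces its own -x, z up. Two upright dials on its top, axes at x = +20 mm, y = +43 (blue grip) and y = -43 mm (red grip). The drawer comes free only with both code numbers at their marks to about 0.2 rad; else it stops after 2 mm.
- blue_dial (a joint): Angle of the blue dial (rad, counter-clockwise from above positive). At 0 the number 0 and the marked end of the bar are at the red index mark (bar along the safe's +x); number n is at the mark at n x 0.6283, so 3 is 1.885. The bar's marked end points to this angle in the safe's frame. Friction 0.06 N m: stays where it is left; end stops at -0.25 and 5.90.
- red_dial (a joint): Angle of the red dial, with the same meaning; number 6 is at the index mark at 3.770.
- blue_grip (a point): Middle of the blue dial's bar grip, on the dial's axis, 22 mm above the top of the safe. Bar: upright, 40 mm long (x, + to the end with the white line, which stands over number 0), 13 mm wide, up to 33 mm above the safe's top. Under it a black skirt 65 mm across, its top 6 mm above the safe's top, with white numbers 0 to 9, 36 degrees apart, increasing clockwise from above. Turns with the dial.
- red_grip (a point): Middle of the red dial's bar grip, on its axis, 22 mm above the top of the safe; shape, numbers and axes as for the blue dial. A cooker hood hangs behind the safe (from x = 0.585 m on, underside 0.59 m above the worktop): near it keep the arm low, 45 mm of lift clears the bars.
- drawer (a joint): How far the drawer is out (m): 0 shut, 0.095 at its end stop. It slides along the safe's -x with about 2 N of friction and stays where it is left.
- drawer_handle (a point): Middle of the drawer's dark bar handle: a level bar, 12 x 12 mm thick and 94 mm long along the safe's y, on two posts at its ends (74 mm clear between them), its centre 42 mm in front of the drawer front (36 mm free gap) and 54 mm above the safe's underside. It moves with the drawer; axes as the safe's.
- tumbler: Clear drinking glass, 81 mm across, 91 mm high, on the worktop to the right of the board, loose; origin at the centre of its underside. A bystander.
- mug: White mug, 82 mm across and 112 mm with its handle, 93 mm high, loose on the worktop; origin under it. A bystander.
- jam_jar: Jam jar with yellow lid, 71 mm across, 110 mm high, loose on the worktop to the left of the board; origin at the centre of its underside. A bystander.
- blue_index (a point): Fixed red index mark (13 x 4 mm) of the blue dial, on the top of the safe, 44 mm from the dial's axis towards the back (+x) of the safe. The number next to it is the one set.
- red_index (a point): Fixed red index mark of the red dial, 44 mm from its axis towards the back of the safe.

How it is judged:
On the way:
1. both dials stand at their code numbers (blue 3, red 6, each within 0.25 rad) while the drawer is still shut (less than 6 mm out) (value of joint blue_dial between 1.635 and 2.135 rad and value of joint red_dial between 3.52 and 4.02 rad and value of joint drawer below 0.006 m), for 0.2 s.
At the end, for the whole second after the job is handed in: The drawer stands at least 85 mm out of its 95 mm, at rest, with the blue dial still at 3 and the red dial still at 6 (each within 0.3 rad, about half a number) (value of joint drawer above 0.085 m and value of joint blue_dial between 1.585 and 2.185 rad and value of joint red_dial between 3.47 and 4.07 rad and velocity of joint drawer between -0.01 and 0.01 m/s); the robot touches nothing.
It fails at once if the tumbler, the mug or the jam jar is moved by more than 30 mm (distance of any of tumbler, mug, jam_jar from where it was at the start of the episode above 0.03 m).
It also fails if it takes over 45 s, if anything falls off the work surface, if the arm or the gripper's body presses on something with over 40 N, if the wrist force passes 120 N, or if a joint passes its speed limit or range.

ROBOT

A 6-joint arm with a two-finger parallel gripper is mounted at the origin on a cart in front of the work surface, level with it; the furniture and walls round the work are solid. World frame = base frame: x ahead of the robot, y to its left, z up, the work surface at z = 0. Lengths are in m, angles in rad, forces in N, time in s.
With the tool pointing down it reaches from about 0.25 to 0.725 m from the base axis. Payload 4 kg.
Tool frame: the origin (TCP) lies at the very end of the fingers, on their centre line; the grasp point (between the pads) lies 19 mm behind it; z points along the fingers, y is the line along which they close (so a half turn about z gives the same grasp; the last joint's range is limited). The gripper opens to 85 mm and grips with 20 to 120 N. Pads are 22 mm wide; open, the fingers measure 114 mm over their backs; the gripper's body (76 mm by 85 mm) begins 54 mm behind the grasp point. The pads swing forward as they close: fully open they stand 13 mm farther back than shut.
Start: joints at [1.214, 0.241, 0.005, 1.335, 0, 1.571], TCP at [0.175, 0.469, 0.206] pointing down, gripper open.
Joint ranges: [-2.72, 2.72], [-1.05, 1.87], [-1.09, 1.28], [-1.99, 2.15], [-1.42, 1.44], [-3.14, 3.14]. Speed limits (rad/s): [2.79, 2.79, 3.14, 3.14, 3.14, 3.14].

INTERFACE

Orientations are given as a unit quaternion [w, x, y, z].
In Python, from rig import env, imaging gives the robot as it stands.
- The arm moves only by the tool carry_out, never from a script. Its argument "targets" is one flat list of numbers, 7 for each row, row after row: the shift along the world's x, y, z in m, then the turn, a rotation vector about the world's x, y, z in rad, then the finger opening in m, from 0 to 0.0854. A call has 1 to 20 rows; each row is the pose to reach, as a shift and turn from the pose commanded when the call began; what a row does not reach only later rows make up. A row lasts 1/8 s, in which the tool goes at most 62.5 mm and 10.7 degrees, less where a joint would pass 70% of its speed; a pose out of reach is approached as far as the arm can. A call with a gripper value outside its range is refused whole. The fingers move at their own pace and stop on an object; "grip_force" is the grip in N (left out, the last holds). Time passes only in rows, so rows that repeat a pose let the fingers close. It gives the time, the measured TCP pose, the force, the opening and the grip force at its end, in the units of the state.
- env.get_obs(): the state, without advancing time (a new reading comes with each control period).
- imaging.capture(name): name is "side" or "top"; returns a dict with "frame" (384x512x3 uint8, red, green, blue), "depth" (384x512 float32, m along the optical axis (not along the pixel's ray), 0 where there is no reading), "K" (3x3 intrinsics, pixels), "rvec" (rotation vector, rad) and "tvec" (3), from world to camera coordinates, as OpenCV has them. Camera axes: x right, y down, z forward; pixel columns grow to the right and rows downward; lengths in m; the calibration is good to about 2 mm. A picture is of the moment at which its call begins.
- env.hand_in(): hands the job in; it is judged then, once.
The state is a dict: "clock": time; "joints": joint angles; "qd": joint speeds; "tau": joint torques, N m; "ee_pos": TCP position; "tool_rot": TCP orientation; "force": force on the tool from outside, world axes, zero at the start; "moment": the same for the moment, N m; "width": finger opening in m; "grip_force": force on a finger pad.
Only numpy, scipy, OpenCV 4.12 (cv2) and the standard library are available. Lean on these libraries where they do the work, as an engineer would, in place of code of your own. Each camera call takes 0.05 s, during which the arm holds its last target. There are 200 camera calls.

## Working session

There is one attempt and no reset: what is moved stays moved. The work goes in short steps, Python scripts to look and compute and a tool call to move; the robot and the scene stay as the last step left them, time stands still between calls to the robot, and variables do not carry over. Pictures are saved under pics/ and viewed, at most 10 in all, crops included, and the job is handed in when it is done.

Besides the shell and the picture viewer there is one more tool, called after "Emit:" by a JSON object that holds its "method" and its "body", one argument or row to a line. carry_out: Moves the arm, as the interface text tells. Its arguments: {"type":"object","properties":{"targets":{"type":"array"},"grip_force":{"type":"number"}},"required":["targets"]}

```bash
mkdir -p pics; cat > h.py <<'E'
import numpy as np, cv2
from rig import env, imaging
def cap(n,save=None):
    c=imaging.capture(n)
    if save: cv2.imwrite('pics/'+save,cv2.cvtColor(c['frame'],cv2.COLOR_RGB2BGR))
    return c
def cloud(c):
    R=cv2.Rodrigues(np.array(c['rvec']))[0]; t=np.array(c['tvec']).reshape(3)
    d=c['depth']; v,u=np.mgrid[:d.shape[0],:d.shape[1]]
    p=np.linalg.inv(c['K'])@np.stack([u.ravel(),v.ravel(),np.ones(u.size)])*d.ravel()
    P=(R.T@(p-t[:,None])).T.reshape(*d.shape,3); P[d==0]=np.nan
    return P
E
python3 - <<'E'
from h import *
for n in('top','side'):
    c=cap(n,n+'1.png'); np.savez(n+'1.npz',**c); print(c['K'],-cv2.Rodrigues(np.array(c['rvec']))[0].T@np.array(c['tvec']).ravel())
    P=cloud(c); f=c['frame'].astype(int)
    r,g,b=f[...,0],f[...,1],f[...,2]
    for nm,m in(('blue',(b>r+50)&(b>g+30)),('red',(r>g+70)&(r>b+70)),('yel',(r>b+70)&(g>b+70))):
        k,l,s,ce=cv2.connectedComponentsWithStats(m.astype('uint8'))
        for i in range(1,k):
            if s[i,4]>8: print(n,nm,s[i],np.nanmedian(P[l==i],0).round(4))
print(env.get_obs())
E
```

```text
[[486.06167929   0.         251.57752363]
 [  0.         486.06167929 198.37090014]
 [  0.           0.           1.        ]] [-0.85569041  0.07323228  1.77617128]
[[422.03124115   0.         252.47600727]
 [  0.         422.03124115 194.23658693]
 [  0.           0.           1.        ]] [-0.27240098  1.23151765  0.82092963]
side blue [238 180   8  10  56] [0.5272 0.0807 0.1152]
side blue [  80  191   39   64 1486] [0.7724 0.5421 0.1298]
side red [207  83  24  29 416] [ 0.8157 -0.186   0.3352]
side red [ 313   94   90   79 4881] [ 0.4047 -0.8194  0.0804]
side red [209 113   5   3  12] [ 0.833  -0.1554  0.2774]
side red [ 60 275  44  44 322] [0.6184 0.6923 0.0175]
side red [ 47 280  13   9  33] [0.7537 0.741  0.0172]
side red [ 32 287  16  28 130] [0.727  0.8045 0.0178]
side red [ 52 316   6   4  23] [0.6288 0.8193 0.0174]
side yel [141 246  23  16 288] [0.5164 0.5574 0.1074]
{'clock': 0.1, 'joints': array([1.21397855e+00, 2.41347030e-01, 3.89923816e-03, 1.33519679e+00,
       7.05813656e-07, 1.57078522e+00]), 'qd': array([ 0.00029386, -0.00057829,  0.00433415,  0.00043875, -0.00029984,
        0.00077678]), 'tau': array([ 4.40055428e-04, -3.73138404e+01,  2.53010166e+01,  1.08852738e-02,
        6.26519338e-06,  1.11524912e-05]), 'ee_pos': array([0.17444006, 0.46795179, 0.2049127 ]), 'tool_rot': array([-1.64351282e-04,  1.77458397e-01,  9.84127869e-01, -9.09393441e-04]), 'force': array([-0.18099701,  0.05408405, -0.4249305 ]), 'moment': array([-0.02131392,  0.05377248,  0.00462154]), 'grip_force': 0.0, 'width': 0.08537400712641796}
```

```bash
python3 - <<'E'
import cv2
for n in('top','side'):
    i=cv2.imread(f'pics/{n}1.png'); cv2.imwrite(f'pics/{n}1b.png',cv2.resize(i,(768,576),interpolation=cv2.INTER_CUBIC))
E
```

```text
(no output)
```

View pics/top1.png

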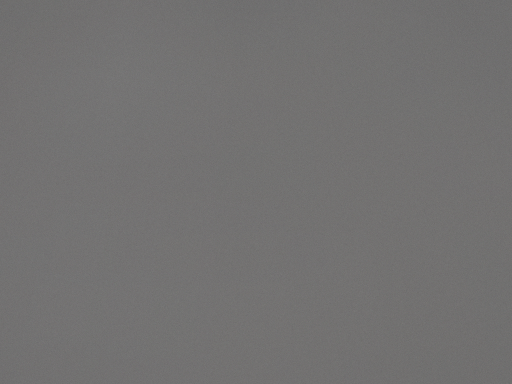

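View pics/side1b.png

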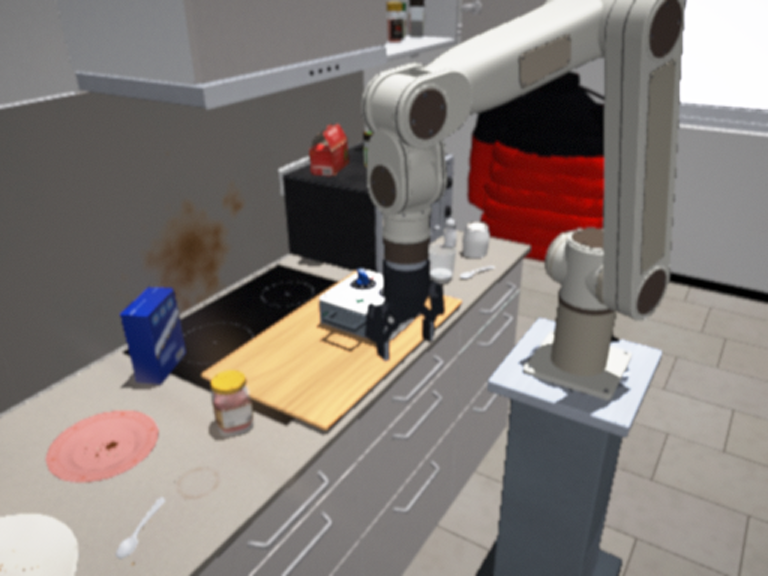

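The side view shows the safe near pixel (350,300) with the arm in front of it. The jam jar is at (232,400), the tumbler at about (440,265) and the mug at (475,240). The top picture is uniform grey, so it is blocked. I'll move the arm out of the side camera's line.

Emit:
{"method": "carry_out", "body": {
  "targets": [0.03,-0.06,0.03,0,0,0,0.085,0.05,-0.12,0.06,0,0,0,0.085,0.07,-0.18,0.09,0,0,0,0.085,0.08,-0.24,0.1,0,0,0,0.085,0.09,-0.3,0.1,0,0,0,0.085,0.1,-0.36,0.1,0,0,0,0.085,0.1,-0.42,0.1,0,0,0,0.085,0.1,-0.48,0.1,0,0,0,0.085,0.1,-0.52,0.1,0,0,0,0.085,0.1,-0.55,0.1,0,0,0,0.085,0.1,-0.55,0.1,0,0,0,0.085]
}}

```text
clock: 1.48
ee_pos: [0.2741, -0.083, 0.3054]
tool_rot: [-0.0, 0.18, 0.984, 0.0]
force: [0.3, -0.4, 0.7]
width: 0.0852
grip_force: 0.0
```

```bash
python3 - <<'E'
from h import *
o=env.get_obs(); print(o['clock'],o['ee_pos'],o['tool_rot'],o['joints'])
c=cap('top'); print('top',np.percentile(c['depth'],[0,50,100]),c['frame'].std())
c=cap('side','side2.png'); np.savez('side2.npz',**c)
P=cloud(c); f=c['frame'].astype(int)
x,y=190,160
im=cv2.cvtColor(c['frame'],cv2.COLOR_RGB2BGR)[y:y+100,x:x+130]
cv2.imwrite('pics/side2c.png',cv2.resize(im,None,fx=6,fy=6,interpolation=cv2.INTER_CUBIC))
r,g,b=f[...,0],f[...,1],f[...,2]
for nm,m in(('blue',(b>r+40)&(b>g+20)),('red',(r>g+50)&(r>b+50))):
    k,l,s,ce=cv2.connectedComponentsWithStats(m.astype('uint8'))
    for i in range(1,k):
        if s[i,4]>3 and 150<ce[i][0]<330 and ce[i][1]>150: print(nm,s[i],np.nanmedian(P[l==i],0).round(4))
E
```

```text
1.475 [ 0.27414127 -0.08297583  0.30537592] [-4.40045795e-04  1.80249589e-01  9.83620807e-01  2.36741874e-05] [-2.93849941e-01 -2.13375811e-01 -2.00438142e-01  1.58461383e+00
 -5.18490636e-05  6.86304995e-02]
top [0.         0.17677387 0.26057795] 1.9986983153482825
blue [237 179   9  11  67] [0.5293 0.0795 0.1123]
red [257 186   8  10  66] [0.4424 0.0808 0.1141]
red [157 265   4   4  11] [0.4813 0.5709 0.0806]
red [221 277   6   6   6] [0.3406 0.4539 0.0148]
```

View pics/side2c.png

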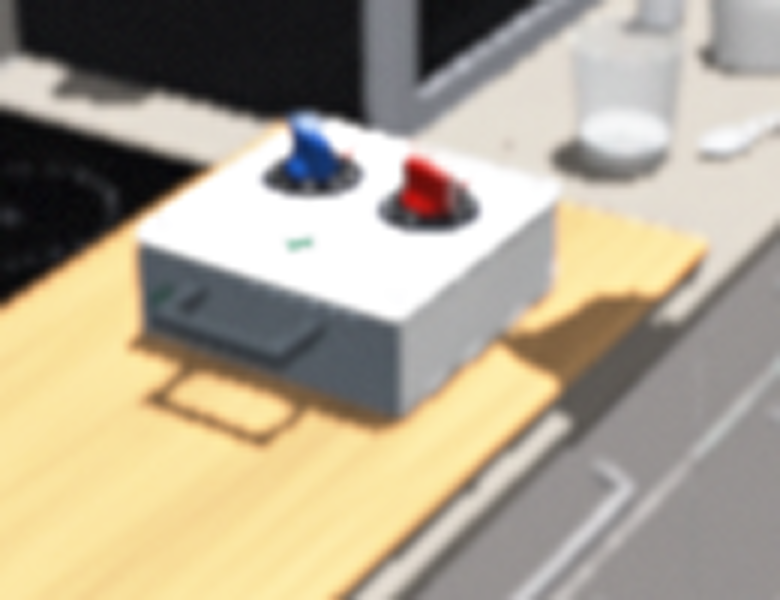

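The crop shows the safe with the drawer handle facing +y. The blue bar is at about crop (312,150), the red bar at (428,188), and the tumbler behind the safe at (627,100). The top camera stays blocked from close by. Next I'll fit the safe pose and the bar angles.

```bash
cat > fit.py <<'E'
from h import *
from scipy.optimize import minimize
def proj(c,X):
    return cv2.projectPoints(np.asarray(X,float).reshape(-1,1,3),np.array(c['rvec'],float),np.array(c['tvec'],float),c['K'],None)[0].reshape(-1,2)
def barpts(cx,cy,zt,a,z0=0.006,z1=0.033):
    R=np.array([[np.cos(a),-np.sin(a)],[np.sin(a),np.cos(a)]])
    return np.array([[*(R@[x,y]+[cx,cy]),zt+z] for x in(-.02,.02) for y in(-.0065,.0065) for z in(z0,z1)])
def rend(c,pts,S=6,box=None):
    x,y,w,h=box; q=(proj(c,pts)-[x,y]+.5)*S
    m=np.zeros((h*S,w*S),np.uint8); cv2.fillConvexPoly(m,cv2.convexHull(np.round(q*16).astype(np.int32)),255,shift=4) 
    return cv2.resize(m,(w,h),interpolation=cv2.INTER_AREA)/255.
E
python3 - <<'E'
from fit import *
c=dict(np.load('side2.npz')); P=cloud(c); f=c['frame'].astype(int)
roi=np.zeros(f.shape[:2],bool); roi[160:260,190:320]=1
m=roi&(abs(P[...,2]-.097)<.008)&(f.min(-1)>200)
k,l,s,_=cv2.connectedComponentsWithStats(m.astype('uint8')); i=1+s[1:,4].argmax(); m=l==i
print('top z',np.median(P[m][:,2]),m.sum())
# subpixel-ish: image quad -> intersect with plane z=.096
h=cv2.convexHull(np.argwhere(m)[:,::-1].astype(np.int32))
R=cv2.Rodrigues(c['rvec'])[0]; t=c['tvec'].ravel()
def onplane(uv,z):
    d=(R.T@np.linalg.inv(c['K'])@np.c_[uv,np.ones(len(uv))].T).T; o=-R.T@t
    return o+d*((z-o[2])/d[:,2])[:,None]
for S in (0,):
    H=onplane(h.reshape(-1,2).astype(float),.096)[:,:2]
    r=cv2.minAreaRect((H*1000).astype(np.float32)); print(r, cv2.boxPoints(r).round(1).tolist())
Q=P[m]; r=cv2.minAreaRect((Q[:,:2]*1000).astype(np.float32)); print('depth',r)
# silhouette refine: fit (cx,cy,yaw) of top face 180x190
y0=(cv2.GaussianBlur(f.astype(np.float32),(0,0),.6)).min(-1)
box=(190,160,130,100)
obs=np.clip((f.min(-1)[160:260,190:320]-195)/40.,0,1)
lab=cv2.dilate(m.astype('uint8'),np.ones((3,3)))[160:260,190:320]
# fill the holes (dials)
fill=np.zeros_like(lab); cv2.fillConvexPoly(fill,h-np.array([190,160]),1)
inner=cv2.erode(fill,np.ones((5,5)))
obs=np.where(inner>0,1,obs*lab)
def top(p):
    C,Sn=np.cos(p[2]),np.sin(p[2])
    return [[p[0]+C*a-Sn*b,p[1]+Sn*a+C*b,.096] for a in(-.09,.09) for b in(-.095,.095)]
best=None
cx,cy=np.array(r[0])/1000
cost=lambda p:((rend(c,top(p),box=box)-obs)**2).sum()
for yaw in np.arange(-1.9,-1.1,.1):
    q=minimize(cost,[cx,cy,yaw],method='Nelder-Mead',options=dict(initial_simplex=[[cx,cy,yaw],[cx+.01,cy,yaw],[cx,cy+.01,yaw],[cx,cy,yaw+.1]]))
    if best is None or q.fun<best.fun:best=q
print(best.x,best.fun)
p=best.x
C,Sn=np.cos(p[2]),np.sin(p[2])
r_,g,b=f[...,0],f[...,1],f[...,2]
for nm,yy,w in(('blue',.043,(b-r_-5)/90.),('red',-.043,(r_-np.maximum(g,b)-5)/120.)):
    dx,dy=p[0]+C*.02-Sn*yy,p[1]+Sn*.02+C*yy
    u,v=proj(c,[[dx,dy,.115]])[0].astype(int); bx=(u-10,v-11,21,22)
    ob=np.clip(w[bx[1]:bx[1]+22,bx[0]:bx[0]+21],0,1)
    res=[]
    for a in np.arange(0,np.pi,.05):
        bst=min((((rend(c,barpts(dx+ex,dy+ey,.096,p[2]+a),box=bx)-ob)**2).sum(),ex,ey) for ex in(-.003,0,.003) for ey in(-.003,0,.003))
        res.append((bst[0],a,*bst[1:]))
    res.sort(); print(nm,(dx,dy),np.round(res[:6],3).tolist())
    im=cv2.cvtColor(c['frame'],cv2.COLOR_RGB2BGR)[v-16:v+16,u-20:u+20]
    cv2.imwrite(f'pics/{nm}2.png',cv2.resize(im,None,fx=10,fy=10,interpolation=cv2.INTER_CUBIC))
a=cv2.imread('pics/blue2.png');bb=cv2.imread('pics/red2.png');cv2.imwrite('pics/dials2.png',np.hstack([a,bb]))
E
```

```text
top z 0.09391846002462617 968
((482.13897705078125, 102.6291732788086), (188.2558135986328, 193.14532470703125), 88.51881408691406) [[383.20001220703125, 11.0], [576.2000122070312, 6.0], [581.0999755859375, 194.1999969482422], [388.0, 199.1999969482422]]
depth ((486.9888610839844, 98.12569427490234), (192.74571228027344, 191.6866455078125), 89.34307098388672)
[ 0.48447713  0.10297613 -1.58575927] 106.94701052479816
blue (np.float64(0.5271730696910742), np.float64(0.08233498245041825)) [[11.843, 0.95, 0.0, -0.003], [11.938, 0.9, 0.0, -0.003], [12.935, 1.0, 0.0, -0.003], [13.211, 0.85, 0.0, -0.003], [13.63, 0.8, 0.0, -0.003], [14.456, 0.35, 0.0, 0.0]]
red (np.float64(0.4411826967610215), np.float64(0.08362174713381688)) [[9.8, 0.9, 0.003, -0.003], [9.942, 0.85, 0.0, 0.0], [9.989, 0.95, 0.003, -0.003], [10.549, 1.0, 0.003, -0.003], [10.982, 0.8, 0.003, -0.003], [11.184, 1.05, 0.0, 0.0]]
```

View pics/dials2.png

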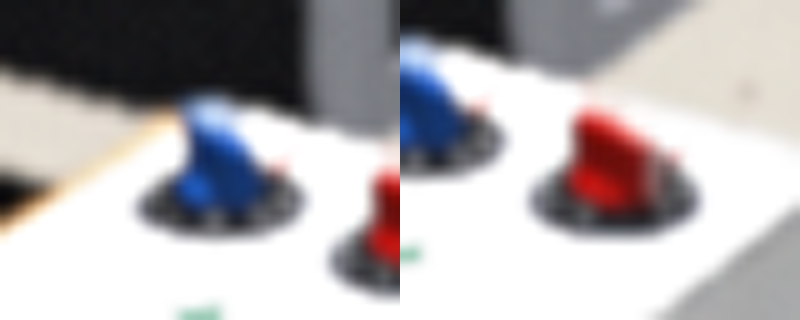

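The enlarged dials show both bars nearly end-on. The blue bar has a pale patch at its upper-left end (210,105), and the red bar has a white strip at its right end (650,180). I'll fit the skirt and bar together to settle centres and angles.

```bash
cat >> fit.py <<'E'
def disc(cx,cy,z):
    a=np.linspace(0,2*np.pi,60); return np.array([[cx+.0325*np.cos(t),cy+.0325*np.sin(t),zz] for t in a for zz in(z,z+.006)])
def fitdial(c,nm,cx,cy,yaw,show=True):
    f=c['frame'].astype(float); r,g,b=f[...,0],f[...,1],f[...,2]
    u,v=proj(c,[[cx,cy,.102]])[0].round().astype(int); bx=(u-13,v-13,26,22)
    sl=np.s_[bx[1]:bx[1]+bx[3],bx[0]:bx[0]+bx[2]]
    ch=np.clip(((b-r) if nm=='blue' else (r-np.maximum(g,b)))/(70. if nm=='blue' else 100.),0,1)[sl]
    dk=np.clip((235-f.min(-1))/130.,0,1)[sl]; wr=np.zeros(dk.shape); wr[8:]=1
    out=[]
    for a in np.arange(0,np.pi,.15):
        def cost(p):
            bar=rend(c,barpts(p[0],p[1],.096,yaw+p[2]),box=bx); sk=rend(c,disc(p[0],p[1],.096),box=bx)
            return ((bar-ch)**2).sum()+.5*(wr*(np.maximum(sk,bar)-dk)**2).sum()
        q=minimize(cost,[cx,cy,a],method='Nelder-Mead',options=dict(initial_simplex=[[cx,cy,a],[cx+.004,cy,a],[cx,cy+.004,a],[cx,cy,a+.15]],xatol=1e-4,fatol=1e-3))
        out.append((q.fun,*q.x))
    out.sort(); return out
E
python3 - <<'E'
from fit import *
c=dict(np.load('side2.npz')); c1=dict(np.load('side1.npz'))
yaw=-1.58; tiles=[]
for nm,x,y in(('blue',.527,.081),('red',.441,.082)):
    o=fitdial(c,nm,x,y,yaw); print(nm,np.round(o,4).tolist()[:8:1])
    p=o[0][1:]; u,v=proj(c,[[p[0],p[1],.11]])[0].astype(int)
    S=20; im=cv2.resize(cv2.cvtColor(c['frame'],cv2.COLOR_RGB2BGR)[v-14:v+14,u-13:u+13],None,fx=S//1,fy=S//1,interpolation=cv2.INTER_NEAREST)[:, :]
    raw=im.copy()
    q=((proj(c,barpts(p[0],p[1],.096,yaw+p[2]))-[u-13,v-14]+.5)*S).astype(int)
    for i in range(8):
        for j in range(i):
            if bin(i^j).count('1')==1: cv2.line(im,tuple(map(int,q[i])),tuple(map(int,q[j])),(0,255,0),1)
    ix=(proj(c,[[p[0]+.044*np.cos(yaw),p[1]+.044*np.sin(yaw),.096]])[0]-[u-13,v-14]+.5)*S
    cv2.circle(im,tuple(map(int,ix)),6,(255,0,255),2)
    for n in range(10):
        # numbers at skirt for blue offset: draw ring
        a=yaw+n*np.pi/5; d=(proj(c,[[p[0]+.0325*np.cos(a),p[1]+.0325*np.sin(a),.102]])[0]-[u-13,v-14]+.5)*S; cv2.circle(im,tuple(map(int,d)),3,(0,255,255),-1)
    tiles+=[im]
t=np.hstack(tiles); cv2.imwrite('pics/ov.png',cv2.resize(t,(800,int(800*t.shape[0]/t.shape[1])),interpolation=cv2.INTER_AREA))
E
```

```text
blue [[20.9926, 0.5309, 0.073, 0.9143], [21.0131, 0.5311, 0.0727, 0.9186], [21.0369, 0.5309, 0.0728, 0.9169], [21.0641, 0.5307, 0.0737, 0.9336], [21.0816, 0.5307, 0.0737, 0.9358], [21.143, 0.5312, 0.0724, 0.9514], [21.1432, 0.5311, 0.0732, 0.9315], [21.256, 0.5309, 0.0729, 0.9488]]
red [[20.7217, 0.4461, 0.0762, 0.9023], [20.7869, 0.4458, 0.0761, 0.9184], [20.8481, 0.4449, 0.077, 0.9055], [20.9162, 0.445, 0.0768, 0.9394], [20.9517, 0.4465, 0.0761, 0.9209], [21.1761, 0.4464, 0.0752, 0.9179], [21.3414, 0.4465, 0.0768, 0.9731], [21.4112, 0.4439, 0.0778, 1.0048]]
```

View pics/ov.png

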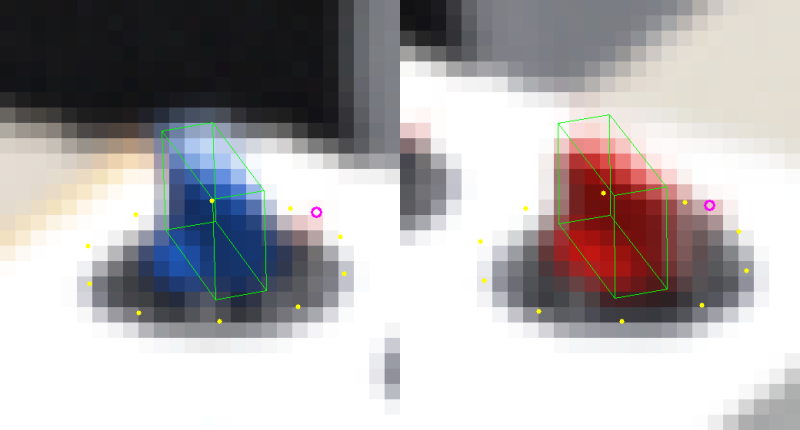

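The fit puts the dials at blue (0.530,0.075) and red (0.445,0.0765). Both bars are near 0.92 rad modulo half a turn. The white line seems to be on the far end of blue and is unclear on red. I'll move over the blue bar, descend and grip it. Once it is turned, the bar will be broadside to the camera, which should settle which end is marked.

Emit:
{"method": "carry_out", "body": {
  "targets": [0.05,0.03,-0.02,0,0,-0.08,0.045,0.1,0.06,-0.05,0,0,-0.16,0.045,0.15,0.09,-0.08,0,0,-0.24,0.045,0.2,0.125,-0.11,0,0,-0.31,0.045,0.256,0.158,-0.14,0,0,-0.31,0.045,0.256,0.158,-0.145,0,0,-0.31,0.045,0.256,0.158,-0.145,0,0,-0.31,0.045],
  "grip_force": 25
}}

```text
clock: 2.45
ee_pos: [0.5297, 0.0792, 0.1585]
tool_rot: [-0.002, 0.325, 0.946, -0.001]
force: [0.2, -0.7, 0.2]
width: 0.0449
grip_force: 0.0
```

```bash
python3 - <<'E'
from h import *
o=env.get_obs(); print(o['clock'],o['ee_pos'],o['tool_rot'],o['joints'],o['width'])
c=cap('side'); im=cv2.cvtColor(c['frame'],cv2.COLOR_RGB2BGR)[140:230,190:310]
cv2.imwrite('pics/over.png',cv2.resize(im,None,fx=6,fy=6,interpolation=cv2.INTER_CUBIC))
E
```

```text
2.45 [0.52967593 0.07920544 0.15847751] [-2.02683345e-03  3.25033521e-01  9.45699856e-01 -9.40681044e-04] [1.48312726e-01 3.38688776e-01 1.47416712e-02 1.25131371e+00
 2.00285988e-04 8.10408341e-01] 0.04487596006392396
```

View pics/over.png

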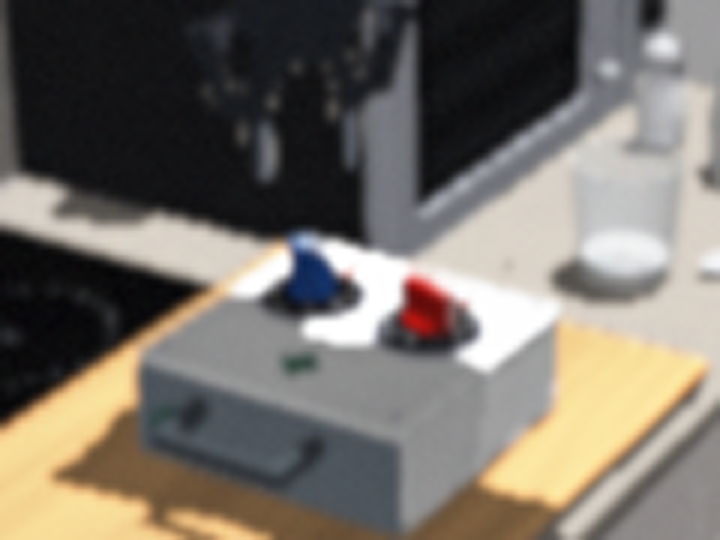

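The fingers (columns 265 and 352) straddle the blue bar (about 308). The blue bar's top is still pale at its far end, and the red bar's white strip is at the near right (460,305). I'll go down and grip.

Emit:
{"method": "carry_out", "body": {
  "targets": [0,-0.003,-0.02,0,0,0,0.045,0,-0.003,-0.04,0,0,0,0.045,0,-0.003,-0.051,0,0,0,0.045,0,-0.003,-0.051,0,0,0,0.03,0,-0.003,-0.051,0,0,0,0.005,0,-0.003,-0.051,0,0,0,0.005,0,-0.003,-0.051,0,0,0,0.005,0,-0.003,-0.051,0,0,0,0.005],
  "grip_force": 25
}}

```text
clock: 3.5
ee_pos: [0.5308, 0.0735, 0.1099]
tool_rot: [0.0, 0.327, 0.945, 0.0]
force: [0.3, 0.7, -0.7]
width: 0.005
grip_force: 0.0
```

```bash
python3 - <<'E'
from h import *
o=env.get_obs(); print(o['width'],o['grip_force'],o['ee_pos'])
c=cap('side'); np.savez('g.npz',**c); im=cv2.cvtColor(c['frame'],cv2.COLOR_RGB2BGR)[140:230,200:300]
cv2.imwrite('pics/g.png',cv2.resize(im,None,fx=6,fy=6,interpolation=cv2.INTER_CUBIC))
E
```

```text
0.00504177340324743 0.0 [0.53079117 0.07349918 0.1099039 ]
```

View pics/g.png

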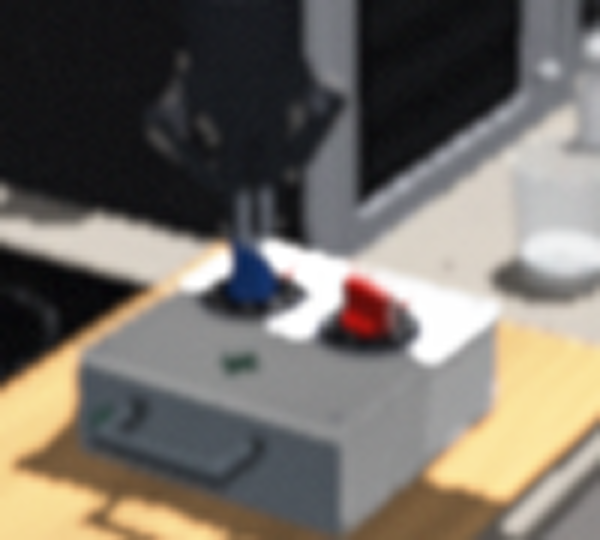

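```bash
python3 - <<'E'
from fit import *
c=dict(np.load('g.npz')); P=cloud(c); 
q=proj(c,[[.5308,.0735,.11],[.5308,.0735,.129],[.5308,.0735,.15]]); print(q)
np.set_printoptions(precision=3,suppress=True,linewidth=150)
for v in range(172,193,2):
    for u in (240,242,244): print(v,u,P[v,u],c['frame'][v,u],end=' | ')
    print()
E
```

```text
[[241.39870426 185.5805274 ]
 [241.25005957 181.01803364]
 [241.08379007 175.91456443]]
172 240 [0.525 0.087 0.173] [62 65 71] | 172 242 [0.525 0.075 0.168] [43 45 49] | 172 244 [0.517 0.075 0.17 ] [76 79 87] | 
174 240 [0.529 0.083 0.162] [81 84 93] | 174 242 [0.527 0.072 0.158] [47 49 53] | 174 244 [0.519 0.071 0.16 ] [84 87 95] | 
176 240 [0.527 0.086 0.156] [83 86 96] | 176 242 [0.527 0.073 0.15 ] [45 46 51] | 176 244 [0.519 0.071 0.151] [83 86 94] | 
178 240 [0.526 0.087 0.148] [84 87 96] | 178 242 [0.529 0.07  0.14 ] [57 57 63] | 178 244 [0.515 0.078 0.147] [84 86 95] | 
180 240 [0.526 0.088 0.14 ] [ 71  80 101] | 180 242 [0.572 0.009 0.096] [103 110 124] | 180 244 [0.517 0.075 0.137] [201 203 206] | 
182 240 [0.533 0.078 0.126] [23 46 91] | 182 242 [0.529 0.072 0.125] [ 58  74 110] | 182 244 [0.523 0.067 0.124] [215 219 227] | 
184 240 [0.536 0.075 0.116] [15 40 87] | 184 242 [0.52  0.085 0.124] [18 45 95] | 184 244 [0.517 0.077 0.122] [ 74  91 127] | 
186 240 [0.536 0.076 0.108] [17 42 87] | 186 242 [0.522 0.083 0.115] [16 44 92] | 186 244 [0.513 0.082 0.117] [ 23  51 104] | 
188 240 [0.527 0.088 0.107] [22 45 91] | 188 242 [0.522 0.083 0.107] [18 45 92] | 188 244 [0.514 0.081 0.108] [24 50 98] | 
190 240 [0.529 0.087 0.098] [28 36 54] | 190 242 [0.52  0.085 0.099] [24 32 52] | 190 244 [0.512 0.085 0.102] [43 48 64] | 
192 240 [0.519 0.101 0.099] [54 54 59] | 192 242 [0.512 0.099 0.099] [54 55 57] | 192 244 [0.508 0.09  0.096] [ 96  96 102] |
```

The closed fingers seem to end just above the bar, and the grip reads empty. I'll lift clear with the fingers shut and compare where the tips appear with the reported TCP.

Emit:
{"method": "carry_out", "body": {
  "targets": [0,0,0.03,0,0,0,0.005,0,0,0.06,0,0,0,0.005,0,0,0.06,0,0,0,0.005]
}}

```text
clock: 3.92
ee_pos: [0.5326, 0.0738, 0.1723]
tool_rot: [0.003, 0.327, 0.945, 0.001]
force: [0.2, 0.5, 0.4]
width: 0.0048
grip_force: 0.0
```

```bash
python3 - <<'E'
from fit import *
o=env.get_obs(); p=o['ee_pos']; print(p,o['width'])
c=cap('side'); np.savez('g2.npz',**c); P=cloud(c)
print(proj(c,[p,p+[0,0,.02],p+[0,0,.04]]))
np.set_printoptions(precision=3,suppress=True,linewidth=150)
for v in range(158,177,1): print(v,c['frame'][v,236:250].mean(-1).astype(int), P[v,240],P[v,244])
print(fitdial(c,'blue',.53,.075,-1.58)[0])
u=240;x,y=225,150
print(c['frame'][172:196:1,230:256].astype(int)[...,2]-c['frame'][172:196,230:256].astype(int)[...,0])
E
```

```text
[0.53264678 0.07379921 0.17233482] 0.00477455105485125
[[240.44180038 170.33774851]
 [240.2765481  165.35161266]
 [240.10926909 160.30432445]]
158 [22 31 63 87 74 48 68 90 85 82 56 26 21 30] [0.525 0.085 0.227] [0.521 0.066 0.221]
159 [25 32 61 89 74 48 68 90 83 81 53 25 20 29] [nan nan nan] [0.518 0.07  0.219]
160 [29 35 62 88 78 53 68 90 83 77 50 24 19 28] [0.525 0.086 0.22 ] [0.519 0.069 0.215]
161 [45 42 62 91 80 53 68 92 87 75 48 24 17 30] [0.525 0.085 0.215] [0.521 0.066 0.209]
162 [52 46 62 91 84 57 69 97 92 72 43 23 18 30] [0.529 0.081 0.209] [0.52  0.067 0.206]
163 [ 35  37  62  94  89  66  76 100  89  57  30  20  19  30] [0.528 0.081 0.205] [0.524 0.062 0.199]
164 [22 32 61 90 89 73 83 96 74 38 21 16 18 31] [0.527 0.084 0.203] [ 0.641 -0.11   0.103]
165 [19 26 50 73 72 60 74 82 54 25 18 19 21 32] [0.527 0.084 0.199] [ 0.642 -0.112  0.098]
166 [19 18 31 41 41 37 46 49 33 21 20 22 23 32] [ 0.664 -0.113  0.088] [ 0.639 -0.106  0.096]
167 [17 21 19 20 22 19 21 24 21 21 20 22 20 29] [ 0.664 -0.113  0.083] [ 0.637 -0.104  0.093]
168 [21 21 19 18 19 19 18 20 18 20 19 20 22 29] [ 0
[... 2792 characters left out ...]
  55  63  51  29  11   3   3   8   9   2   0   0   0   0]
 [  2   2   2   3   4   3   2   4  13  24  19  17  20  27  20  10   6   5   6   9   6   1   0   0   0   2]
 [  0  -1   2   4   5   5   4   2   4   3   4   5   6   7   6   6   6   6   7   6   1   0   0   0   1   1]
 [  1   0   2   2   4   2   3   5   3   4   3   5   4   4   7   6   5   4   1   0   0   0   0   2   3   1]
 [ -1   0   0   2   1   2   2   4   3   2   0   3   2   3   1   2   1   0   0   0   0   0   3   8   5   3]
 [  0   1   0   1   0   0   2   2   1   1   1   2   1   0   0   0   0   0   0   0   0   0   6  11   6   4]
 [  1   0   1   2   0   1   0  -1   0   0   1   1   0   0   0   0   0   0   0   0   0   0  10  11   5   5]]
```

The tips appear about 19 mm higher than the reported TCP (row 165.5 instead of 170.3) and about 1.5 px to the right. The safe's top agrees with its known height, so the offset lies with the fingers and I closed above the bar. I'll go 19 mm lower, shifting about 4 mm.

Emit:
{"method": "carry_out", "body": {
  "targets": [0.001,0.004,0,0,0,0,0.045,0.001,0.004,-0.03,0,0,0,0.045,0.001,0.004,-0.055,0,0,0,0.045,0.001,0.004,-0.07,0,0,0,0.045,0.001,0.004,-0.079,0,0,0,0.045,0.001,0.004,-0.079,0,0,0,0.045,0.001,0.004,-0.079,0,0,0,0.005,0.001,0.004,-0.079,0,0,0,0.005,0.001,0.004,-0.079,0,0,0,0.005,0.001,0.004,-0.079,0,0,0,0.005],
  "grip_force": 25
}}

```text
clock: 5.22
ee_pos: [0.5287, 0.0747, 0.0913]
tool_rot: [-0.001, 0.328, 0.945, -0.003]
force: [-7.3, -8.5, 4.7]
width: 0.0119
grip_force: 27.8
```

The blue bar is gripped (11.9 mm). I'll centre on it and turn it by +0.965 rad.

Emit:
{"method": "carry_out", "body": {
  "targets": [-0.003,-0.0035,0,0,0,0,0.005,-0.003,-0.0035,0,0,0,0.17,0.005,-0.003,-0.0035,0,0,0,0.34,0.005,-0.003,-0.0035,0,0,0,0.51,0.005,-0.003,-0.0035,0,0,0,0.68,0.005,-0.003,-0.0035,0,0,0,0.85,0.005,-0.003,-0.0035,0,0,0,0.965,0.005,-0.003,-0.0035,0,0,0,0.965,0.005,-0.003,-0.0035,0,0,0,0.965,0.005]
}}

```text
clock: 6.35
ee_pos: [0.528, 0.071, 0.0913]
tool_rot: [-0.001, -0.148, 0.989, -0.003]
force: [-3.8, -7.2, 3.2]
width: 0.0123
grip_force: 27.6
```

Emit:
{"method": "carry_out", "body": {
  "targets": [0,-0.003,0,0,0,0,0.045,0,-0.003,0,0,0,0,0.045,0,-0.003,0.03,0,0,0,0.045,0,-0.003,0.065,0,0,-0.1,0.045,-0.03,-0.003,0.07,0,0,-0.27,0.045,-0.06,-0.003,0.07,0,0,-0.44,0.045,-0.087,-0.003,0.07,0,0,-0.61,0.045,-0.087,-0.003,0.07,0,0,-0.78,0.045,-0.087,-0.003,0.07,0,0,-0.95,0.045,-0.087,-0.003,0.07,0,0,-0.965,0.045]
}}

```text
clock: 7.6
ee_pos: [0.442, 0.0714, 0.1611]
tool_rot: [0.001, 0.326, 0.945, 0.0]
force: [0.3, -0.5, 0.8]
width: 0.0452
grip_force: 0.0
```

```bash
python3 - <<'E'
from fit import *
o=env.get_obs(); print(o['clock'],o['ee_pos'],o['tool_rot'],o['joints'])
c=cap('side'); np.savez('s3.npz',**c)
for n,x,y in(('blue',.53,.075),('red',.445,.0765)): print(n,np.round(fitdial(c,n,x,y,-1.585)[:2],3).tolist())
im=cv2.cvtColor(c['frame'],cv2.COLOR_RGB2BGR)[155:215,215:295]
cv2.imwrite('pics/s3.png',cv2.resize(im,None,fx=10,fy=10,interpolation=cv2.INTER_CUBIC))
E
```

```text
7.6 [0.44203363 0.07143121 0.1611106 ] [5.15862141e-04 3.26462135e-01 9.45210025e-01 4.66047842e-04] [ 1.59966715e-01  1.62960998e-01 -2.11873333e-01  1.19461216e+00
  3.33455139e-04  8.25083514e-01]
blue [[30.204, 0.53, 0.074, 1.281], [30.206, 0.53, 0.074, 1.287]]
red [[32.014, 0.443, 0.082, 4.051], [32.088, 0.443, 0.081, 0.904]]
```

View pics/s3.png

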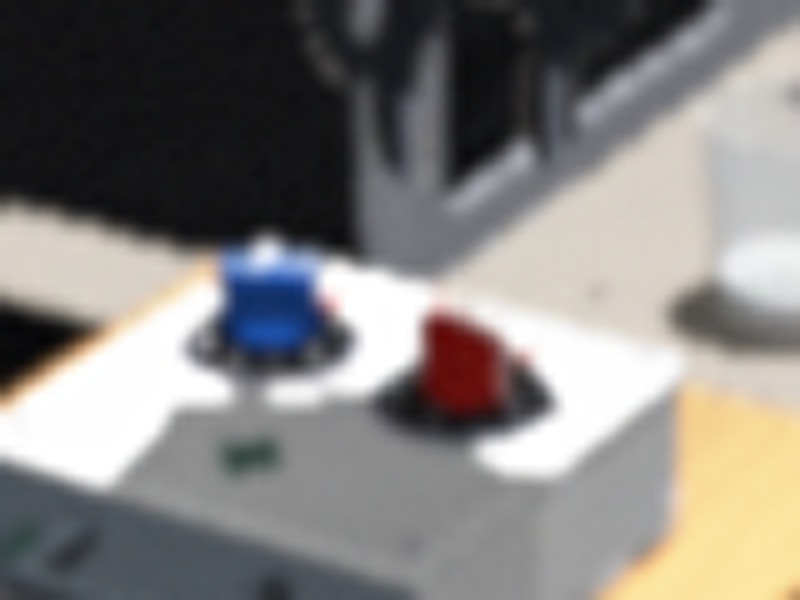

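```bash
python3 - <<'E'
import numpy as np
np.set_printoptions(linewidth=200)
a=np.load('s3.npz')['frame'].astype(int); b=np.load('side2.npz')['frame'].astype(int)
print('blue now R'); print(a[177:192,235:250,0]); 
print('blue now B'); print(a[177:184,235:250,2])
print('red before G'); print(b[182:200,253:270,1]); print('red before R');print(b[182:200,253:270,0])
E
```

```text
blue now R
[[ 17  18  19  16  18  23  29  29  19  19  17  16  19  18  22]
 [ 24  23  22  20  28  62  93  82  47  26  25  22  20  15  21]
 [ 68  62  50  48  69 133 183 164 100  63  65  60  42  29  30]
 [149 135 104  94 120 183 223 199 142 119 128 124 108 105  91]
 [214 187 130 114 132 171 182 159 135 137 153 166 189 211 199]
 [239 202 122  78  85 101  96  78  81  91 109 166 237 254 253]
 [249 217 118  42  33  35  32  28  31  34  60 151 241 255 255]
 [254 232 130  40  19  19  21  20  19  19  42 128 221 251 255]
 [252 214 115  37  17  19  21  18  18  17  30  86 163 230 253]
 [226 153  68  25  20  20  22  25  20  21  22  44  97 170 235]
 [169  96  36  19  22  24  25  26  25  21  23  28  60 108 159]
 [139  89  33  23  24  28  31  30  28  28  32  40  47  64  97]
 [133  92  44  41  34  25  31  34  30  29  53  73  57  55  95]
 [103  73  59  70  50  33  39  48  39  37  67  93  78  80 136]
 [142 110  93  92  67  49  54  63  57  53  75 102 119 151 202]]
blue now B
[[ 18  20  21  17  18  24  31  30  22  19  17  18  22  20  25]
 [ 23  23  27  28  34  65  96  86  52  30  27  26  21  18  24]
 [ 57 
[... 2193 characters left out ...]
254 226 156 115 109 109 112 119 135 152 171 198 231 249 255]
 [255 251 228 173 148 135 123 114 109 112 117 130 139 138 171 234 254]
 [245 212 150 127 158 172 163 141 122 114 114 127 130 107 122 184 238]
 [203 156 105  96 150 184 192 173 152 127 116 125 124  94  95 131 189]
 [154 120  87  73 109 151 173 175 163 131 108 109 110  91  87 108 153]
 [144 107  80  66  78 102 119 128 124 103  82  78  83  86  76  87 144]
 [185 121  76  60  69  88  76  65  64  58  49  46  59  79  85 118 189]
 [243 195 144 110  91  93  75  61  59  59  56  63  83 121 158 204 243]
 [255 251 240 213 176 162 154 149 145 143 144 154 171 210 240 252 255]
 [255 255 255 255 249 245 244 244 243 241 242 245 247 253 255 255 255]]
```

The pale patch on the blue bar turns out to be the safe's white back corner behind it. The red bar's white strip lies on its near end face, and blue shows no such strip. So blue was at about 0.92 and is now at 1.88, and red is at about 4.04. I'll grip the red bar.

Emit:
{"method": "carry_out", "body": {
  "targets": [0,0,-0.03,0,0,0,0.045,0,0,-0.055,0,0,0,0.045,0,0,-0.07,0,0,0,0.045,0,0,-0.07,0,0,0,0.045,0,0,-0.07,0,0,0,0.005,0,0,-0.07,0,0,0,0.005,0,0,-0.07,0,0,0,0.005,0,0,-0.07,0,0,0,0.005],
  "grip_force": 25
}}

```text
clock: 8.65
ee_pos: [0.4463, 0.0728, 0.0927]
tool_rot: [0.004, 0.327, 0.945, 0.003]
force: [6.4, 4.3, -3.4]
width: 0.0123
grip_force: 24.9
```

Emit:
{"method": "carry_out", "body": {
  "targets": [0.003,0.001,0,0,0,-0.1,0.005,0.004,0.001,0,0,0,-0.2,0.005,0.004,0.001,0,0,0,-0.29,0.005,0.004,0.001,0,0,0,-0.29,0.005,0.004,0.001,0,0,0,-0.29,0.005]
}}

```text
clock: 9.28
ee_pos: [0.4463, 0.0727, 0.0926]
tool_rot: [0.001, 0.46, 0.888, 0.001]
force: [-3.3, 1.7, 6.0]
width: 0.0122
grip_force: 26.1
```

Both dials are set. I'll release, lift, and hover over the handle at an expected reported-frame position of (0.49,0.224).

Emit:
{"method": "carry_out", "body": {
  "targets": [0,0,0,0,0,0,0.04,0,0,0,0,0,0,0.04,0,0,0.03,0,0,0,0.04,0,0,0.07,0,0,0.1,0.036,0.012,0.04,0.07,0,0,0.28,0.033,0.024,0.08,0.07,0,0,0.46,0.033,0.034,0.12,0.06,0,0,0.64,0.033,0.043,0.151,0.04,0,0,0.82,0.033,0.043,0.151,0.02,0,0,0.935,0.033,0.043,0.151,0.01,0,0,0.935,0.033,0.043,0.151,0.01,0,0,0.935,0.033]
}}

```text
clock: 10.65
ee_pos: [0.4881, 0.2224, 0.1]
tool_rot: [-0.001, 0.012, 1.0, -0.0]
force: [-0.4, 0.8, -0.5]
width: 0.0331
grip_force: 0.0
```

```bash
python3 - <<'E'
from fit import *
o=env.get_obs(); p=o['ee_pos']; print(o['clock'],p,o['tool_rot'],o['force'],o['width'])
c=cap('side'); np.savez('s4.npz',**c)
hc=np.array([.4895,.229,.074]); 
print(proj(c,[p+[0,0,.019],hc,hc+[.047,0,0],hc-[.047,0,0]]))
im=cv2.cvtColor(c['frame'],cv2.COLOR_RGB2BGR)[160:230,195:295]
cv2.imwrite('pics/s4.png',cv2.resize(im,None,fx=8,fy=8,interpolation=cv2.INTER_CUBIC))
E
```

```text
10.65 [0.48806501 0.22239929 0.10004952] [-8.27268794e-04  1.19297739e-02  9.99928396e-01 -4.45514489e-04] [-0.37322442  0.82320169 -0.50268875] 0.03307268634453986
[[227.40040436 203.00832996]
 [226.53278284 215.07829546]
 [215.65373466 211.54537899]
 [237.75494    218.72263486]]
```

View pics/s4.png

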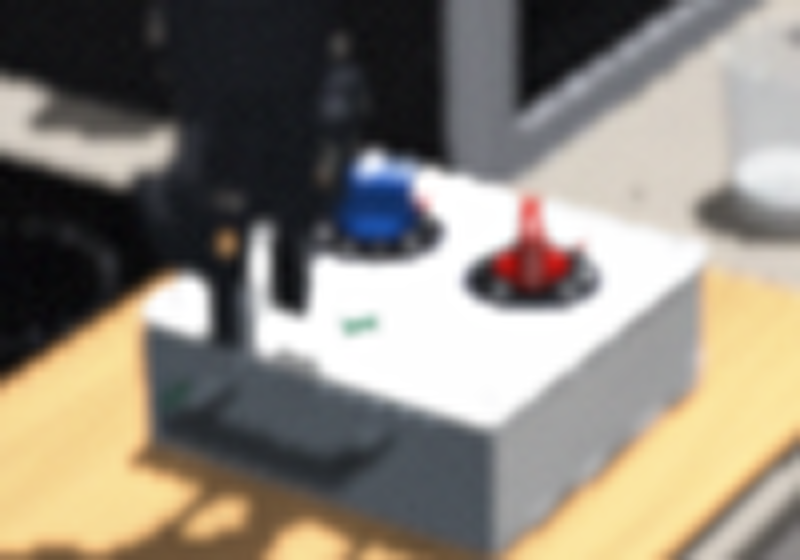

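Seen end-on, the red bar shows its white line in the centre of the near face at (535,260), which confirms 3.77. The handle runs from about (165,430) to (345,475), and the fingers at (230,345) and (290,310) sit above it as predicted. I'll descend and grip.

Emit:
{"method": "carry_out", "body": {
  "targets": [0.001,0.003,-0.02,0,0,0,0.033,0.001,0.003,-0.04,0,0,0,0.033,0.001,0.003,-0.055,0,0,0,0.033,0.001,0.003,-0.063,0,0,0,0.033,0.001,0.003,-0.063,0,0,0,0.033,0.001,0.003,-0.063,0,0,0,0.004,0.001,0.003,-0.063,0,0,0,0.004,0.001,0.003,-0.063,0,0,0,0.004,0.001,0.003,-0.063,0,0,0,0.004],
  "grip_force": 30
}}

```text
clock: 11.82
ee_pos: [0.4903, 0.2318, 0.0387]
tool_rot: [0.001, 0.009, 1.0, 0.005]
force: [0.4, 12.8, -4.9]
width: 0.0112
grip_force: 32.7
```

Emit:
{"method": "carry_out", "body": {
  "targets": [0.001,0.008,0,0,0,0,0.004,0.001,0.014,0,0,0,0,0.004,0.001,0.02,0,0,0,0,0.004,0.001,0.026,0,0,0,0,0.004,0.001,0.026,0,0,0,0,0.004]
}}

```text
clock: 12.45
ee_pos: [0.4905, 0.2526, 0.0386]
tool_rot: [0.0, 0.01, 1.0, 0.0]
force: [-3.5, 1.2, 6.1]
width: 0.0108
grip_force: 34.1
```

The lock is free and the drawer is about 20 mm out. I'll pull it the rest of the way.

Emit:
{"method": "carry_out", "body": {
  "targets": [0,0.01,0,0,0,0,0.004,0,0.02,0,0,0,0,0.004,0.001,0.03,0,0,0,0,0.004,0.001,0.04,0,0,0,0,0.004,0.001,0.05,0,0,0,0,0.004,0.001,0.06,0,0,0,0,0.004,0.002,0.067,0,0,0,0,0.004,0.002,0.072,0,0,0,0,0.004,0.002,0.077,0,0,0,0,0.004,0.002,0.08,0,0,0,0,0.004,0.002,0.08,0,0,0,0,0.004]
}}

```text
clock: 13.82
ee_pos: [0.4912, 0.3265, 0.0386]
tool_rot: [-0.001, 0.012, 1.0, -0.005]
force: [-6.0, -13.5, 13.1]
width: 0.0113
grip_force: 35.2
```

The drawer is at its end stop. I'll ease off, open the fingers and lift straight up.

Emit:
{"method": "carry_out", "body": {
  "targets": [-0.001,-0.004,0,0,0,0,0.004,-0.001,-0.004,0,0,0,0,0.034,-0.001,-0.004,0,0,0,0,0.034,-0.001,-0.004,0,0,0,0,0.034,-0.001,-0.004,0.03,0,0,0,0.034,-0.001,-0.004,0.08,0,0,0,0.034,-0.001,0.01,0.13,0,0,0,0.034,-0.001,0.01,0.13,0,0,0,0.034,-0.001,0.01,0.13,0,0,0,0.034]
}}

```text
clock: 14.95
ee_pos: [0.4914, 0.342, 0.1672]
tool_rot: [-0.0, 0.011, 1.0, -0.0]
force: [0.1, -0.4, -0.8]
width: 0.034
grip_force: 0.0
```

```bash
python3 - <<'E'
from fit import *
o=env.get_obs(); print(o['clock'],o['ee_pos'],o['force'],abs(o['qd']).max(),o['width'])
c=cap('side'); im=cv2.cvtColor(c['frame'],cv2.COLOR_RGB2BGR)[160:250,185:305]
cv2.imwrite('pics/s5.png',cv2.resize(im,None,fx=6,fy=6,interpolation=cv2.INTER_CUBIC))
print(proj(c,[[.491,.326,.074]])[0])
E
```

```text
14.95 [0.49140948 0.34200135 0.16719594] [ 0.05462774 -0.39544991 -0.75023057] 0.03751323363201141 0.03401630823743296
[208.94876228 227.92896295]
```

View pics/s5.png

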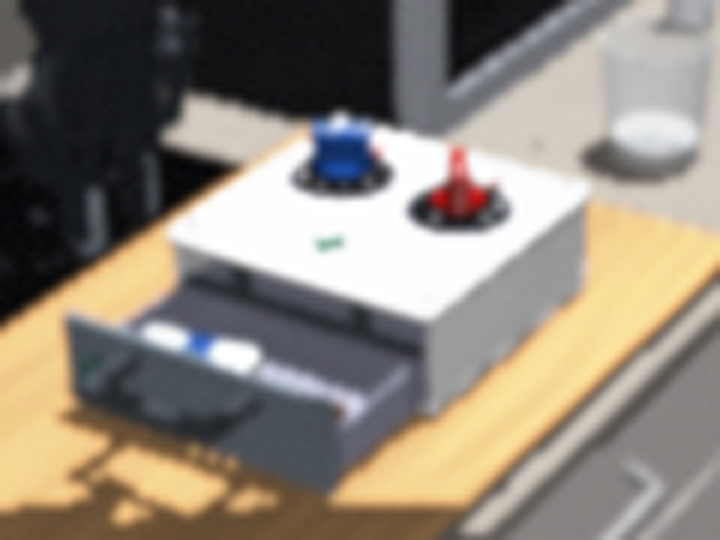

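The drawer is fully out, with its front from about (70,320) to (340,485). Both dials are unchanged, and the gripper is clear above.

```bash
python3 -c "
from rig import env
print(env.hand_in())"
```

```text
the job is handed in; nothing more can be done
None
```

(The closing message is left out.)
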